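Reset the portion stop of a butter wire cutter

ROBOT

A 6-joint arm with a two-finger parallel gripper is mounted at the origin on the work surface. World frame = base frame: x ahead of the robot, y to its left, z up, the work surface at z = 0. Lengths are in m, angles in rad, forces in N, time in s.
With the tool pointing down it reaches from about 0.4 to 0.825 m from the base axis. Payload 7 kg.
Tool frame: the origin (TCP) lies on the centre line of the jaws, within the pads' length; the fingertips stand 17 mm ahead of it and the grasp point (between the pads) lies 2 mm behind it; z points along the fingers, y is the line along which they close (so a half turn about z gives the same grasp; the last joint's range is limited). The gripper opens to 88 mm and grips with 3 to 60 N. Pads are 19 mm wide; open, the fingers measure 130 mm over their backs; the gripper's body (78 mm by 193 mm) begins 47 mm behind the grasp point.
Start: joints at [1.627, 0.359, 0.012, 0, -1.224, -0.288], TCP at [0.155, 0.657, 0.244] pointing down, gripper open.
Joint ranges: [-3.07, 3.07], [-1.43, 2.12], [-1.02, 1.25], [-3.03, 1.67], [-3.05, -0], [-3.03, 3.03]. Speed limits (rad/s): [2.39, 2.39, 3.01, 3.14, 3.14, 3.14].

INTERFACE

Orientations are given as a 3x3 rotation matrix whose columns are the frame's x, y, z axes.
In Python, from station import env, cams gives the robot as it stands.
- The arm moves only by the tool servo_tool, never from a script. Its argument "rows" is a list of rows, each a list of 7 numbers: the finger opening in m, from 0 to 0.0876, then the shift along the tool's x, y, z in m, then the turn, a rotation vector about the tool's x, y, z in degrees. In form: [[hand, dx, dy, dz, ax, ay, az], ...]. A call has 1 to 8 rows; each row shifts and turns the commanded pose from where the row before left it, along the tool's axes as they then stand; what a row does not reach is not made up. A row lasts 1/12 s, in which the tool goes at most 41.7 mm and 7.16 degrees, less where a joint would pass 70% of its speed; a pose out of reach is approached as far as the arm can. A call is refused whole if a number of a shift passes 0.0417 or a number of a turn 7.16, either way. A call with a gripper value outside its range is refused whole. The fingers move at their own pace and stop on an object; the grip force is fixed at half the most. Time passes only in rows, so rows that do not move let the fingers close. It gives the time, the measured TCP pose, the force, the opening and the grip force at its end, in the units of the state.
- env.sense(): the state, without advancing time (a new reading comes with each control period).
- cams.grab_frame(name): name is "scene" or "top" or "wrist"; returns a dict with "img" (400x640x3 uint8, red, green, blue), "intrinsics" (3x3 intrinsics, pixels), "T" (4x4, takes a point from camera to world coordinates). Camera axes: x right, y down, z forward; pixel columns grow to the right and rows downward; lengths in m; the calibration is good to about 2 mm. A picture is of the moment at which its call begins. There is no depth.
- env.job_done(): hands the job in; it is judged then, once.
The state is a dict: "t": time; "qpos": joint angles; "qd": joint speeds; "tau": joint torques, N m; "ee_pos": TCP position; "tool_rot": TCP orientation; "wrist_force": force on the tool from outside, world axes, zero at the start; "torque": the same for the moment, N m; "finger_gap": finger opening in m; "grip_force": force on a finger pad.
Only numpy, scipy, OpenCV 4.12 (cv2) and the standard library are available. Lean on these libraries where they do the work, as an engineer would, in place of code of your own. Each camera call takes 0.05 s, during which the arm holds its last target. There are 200 camera calls.

TASK

Set the wire cutter up for 75 mm portions: lift the stop by its round knob so that its pin comes out of its notch, slide it along and let it down into the third notch counted from the cutting wire. Then clamp it by turning the pointed wing knob clockwise until its nose points straight at the raised rib in front of it. Leave the butter, the bowl and the cup where they are.

Things in the scene. Friction and masses are not known exactly. Their poses are not given: they have to be found in the camera images.
- cutter: Wire cutter for butter and cheese, fixed to the worktop: white board 210 (x) x 420 (y) mm, top at z = 32 mm. Origin on the worktop near the board's middle (it spans x -110 to 100, y -210 to 210 mm); x to the rear (away from the robot at yaw 0), y towards the feed side, where the butter lies (y > 60 mm). Positions below are in this frame, heights from the worktop.
- wire (a point): Middle of the cutting wire, which crosses the board along x at y = +50 mm, low down under a steel bow (9 mm tube, top at z = 113 mm) with a black handle that juts out to the front. The bow stays put.
- third_notch (a point): Middle of the floor (z = 40 mm) of the third notch from the wire, x = -85, y = -25 mm. The steel rail, 12 mm thick, along the board's front has seven notches 25 mm apart, first at y = +25, last at y = -125 mm: 12 mm wide, sides upright to z = 50, then sloping to ridges at z = 56.5 mm that guide a pin let down near a notch into it.
- carriage (a joint): Place of the stop along the round rod at the rear (axis x = +65, z = 81 mm, along y), m: 0 at the first notch, 0.025 more per notch, growing away from the wire (cutter's -y); third notch 0.050, seventh 0.150. Starts in the fifth, sixth or seventh. Slides with 0.4 N of friction.
- stop (a joint): Lift angle of the stop about the rod, rad: 0 with the pin on the floor of a notch, growing as the front is lifted. The pin is clear of the ridges above 0.115 (17 mm of lift at pin and knob, 150 mm in front of the rod); limit 0.5. Lifting takes about 2 to 3 N; let go, the stop falls by its own weight.
- knob (a point): Grip point on the axis of the stop's round black knob (31 mm diameter, 31 mm high), z = 110 mm when down, x = -85 mm; it is 29 mm above the rod's axis, so it swings 5 to 8 mm to the rear as it rises 20 to 30 mm. The knob's body is at z = 93 to 124 mm on the front end of the stop's steel arm (22 mm wide, top at z = 86 mm). Site axes turn with the stop, y along the rod.
- pin_tip (a point): Lower end of the stop's 10 mm steel pin, straight below its knob; it sits in a notch.
- clamp (a joint): Angle of the wing knob, rad, from above: 0 with its nose to the rear (cutter's +x), growing clockwise; pi/2 nose to the cutter's -y; pi (3.14) nose to the front, straight at the raised rib: clamped. Range 0 to 3.7; starts at 0.4 to 1.1. It stays where it is left (friction 0.06 N m). The turn is long for one grasp: let go halfway and take it again.
- clamp_grip (a point): Grip point on the wing knob's upright axis, z = 122 mm, x = +65 mm, 32 mm to the -y side of the stop's arm; it slides along with the stop. The wing is a black bar 13 mm thick, z = 103 to 137 mm, from its round tail 24 mm behind the axis to the tip of its tapered nose 38 mm before it, on a metal block whose top is at z = 99 mm. Site x axis along the nose, z up.
- clamp_mark (a point): Top (z = 105 mm) of the raised rib, 10 x 4 mm, 6 mm high, on the metal block, 47 mm in front of the wing knob's axis.
- butter: Block of butter 65 x 125 x 60 mm, 0.4 kg, loose on the board on the feed side; origin under its middle. To be left alone.
- bowl: White bowl, 124 mm across, 58 mm high, loose on the worktop; origin under its middle. To be left alone.
- cup: Steel measuring cup with a handle, 76 mm across, 62 mm high, loose on the worktop; origin under its middle. To be left alone.

How it is judged:
By the outcome, as a careful person would: the job done as asked, in the order asked, and still so for the second after the job is handed in, with the robot touching nothing.
It also fails if it takes over 56 s, if anything falls off the work surface, if the arm or the gripper's body presses on something with over 40 N, if the wrist force passes 120 N, or if a joint passes its speed limit or range.

## Working session

There is one attempt and no reset: what is moved stays moved. The work goes in short steps, Python scripts to look and compute and a tool call to move; the robot and the scene stay as the last step left them, time stands still between calls to the robot, and variables do not carry over. Pictures are saved under pics/ and viewed, at most 10 in all, crops included, and the job is handed in when it is done.

Besides the shell and the picture viewer there is one more tool, called after "Request:" by a JSON object that holds its "name" and its "arguments". servo_tool: Moves the arm, as the interface text tells. Its arguments: {"type":"object","properties":{"rows":{"type":"array"}},"required":["rows"]}

```bash
mkdir -p pics; ls; python3 - <<'E'
from station import env,cams
import cv2,numpy as np
s=env.sense();print(s['t'],s['ee_pos'],s['tool_rot'],s['finger_gap'])
for n in ['scene','top']:
    f=cams.grab_frame(n);cv2.imwrite(f'pics/{n}0.png',f['img'][:,:,::-1]);np.savez(f'pics/{n}0.npz',**f);print(n,f['intrinsics'].tolist(),f['T'].round(4).tolist())
E
```

```text
pics
0.0 [0.15498995 0.65648537 0.24261853] [[ 9.73208872e-01 -2.29922620e-01 -2.83783208e-04]
 [-2.29922773e-01 -9.73207500e-01 -1.63709353e-03]
 [ 1.00224887e-04  1.65848217e-03 -9.99998620e-01]] 0.08779143129546527
scene [[512.9262822305242, 0.0, 319.6710495170565], [0.0, 512.9262822305242, 197.25938334912993], [0.0, 0.0, 1.0]] [[-0.0487, 0.7304, -0.6812, 1.4722], [0.9986, 0.0501, -0.0177, 0.0326], [0.0213, -0.6811, -0.7319, 1.0695], [0.0, 0.0, 0.0, 1.0]]
top [[516.7863060851374, 0.0, 314.1364025433261], [0.0, 516.7863060851374, 195.54638482147718], [0.0, 0.0, 1.0]] [[-0.026, -0.9884, 0.1495, 0.3069], [-0.9996, 0.0238, -0.0168, 0.0053], [0.0131, -0.1499, -0.9886, 1.6268], [0.0, 0.0, 0.0, 1.0]]
```

View pics/top0.png

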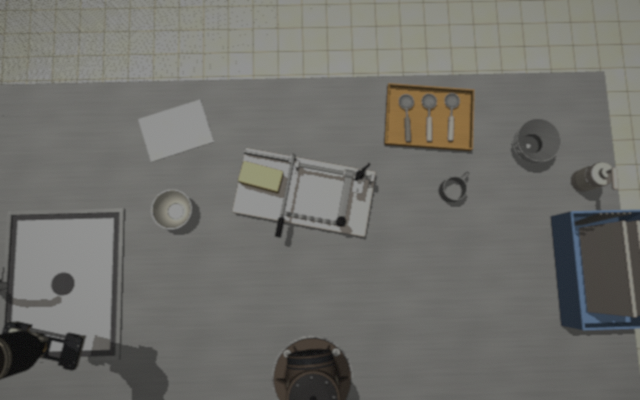

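View pics/scene0.png

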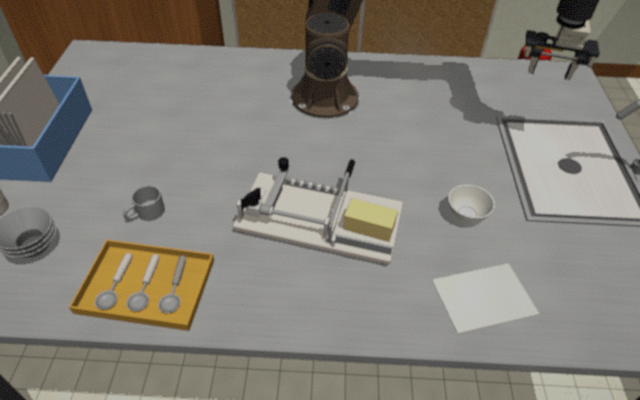

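```bash
python3 - <<'E'
import cv2
a=cv2.imread('pics/top0.png')[138:248,226:386];cv2.imwrite('pics/topz.png',cv2.resize(a,None,fx=5,fy=5,interpolation=cv2.INTER_CUBIC))
a=cv2.imread('pics/scene0.png')[145:265,225:415];cv2.imwrite('pics/scenez.png',cv2.resize(a,None,fx=4,fy=4,interpolation=cv2.INTER_CUBIC))
E
```

```text
(no output)
```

View pics/topz.png

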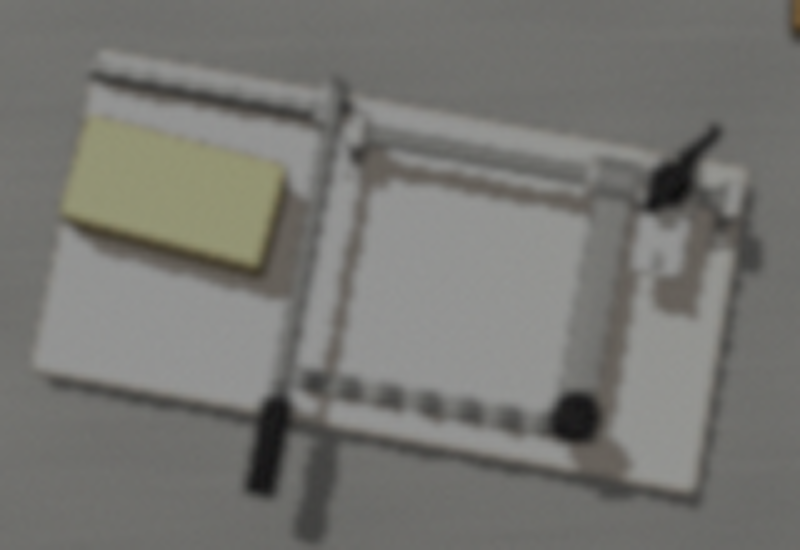

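View pics/scenez.png

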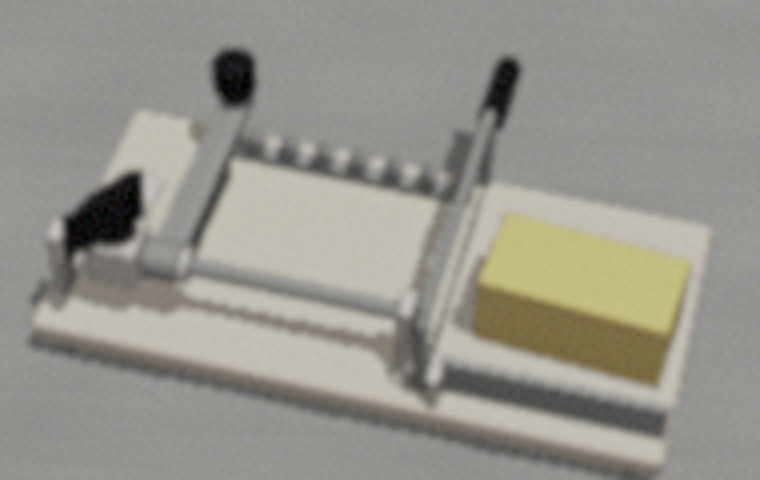

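```bash
cat > h.py <<'E'
import numpy as np,cv2
from scipy.optimize import least_squares
def proj(K,T,P):
    p=(np.asarray(P)-T[:3,3])@T[:3,:3]; q=p@K.T; return q[:,:2]/q[:,2:]
def ray(K,T,uv,z):
    d=T[:3,:3]@np.linalg.solve(K,[uv[0],uv[1],1.]); return T[:3,3]+d*(z-T[2,3])/d[2]
def c2w(p,P):
    P=np.atleast_2d(P);c,s=np.cos(p[2]),np.sin(p[2])
    return np.c_[p[0]+c*P[:,0]-s*P[:,1],p[1]+s*P[:,0]+c*P[:,1],P[:,2]]
E
python3 - <<'E'
from h import *
t=np.load('pics/top0.npz');s=np.load('pics/scene0.npz')
C=[[.1,.21,.032],[-.11,.21,.032],[-.11,-.21,.032],[.1,-.21,.032]]
ut=np.array([[100,50],[36,375],[697,494],[748,167],[576,416]])/5+[226,138]
us=np.array([[660,468],[710,230],[138,112],[37,328],[234,77]])/4+[225,145]
Pt=C+[[-.085,-.125,.124]];Ps=C+[[-.085,-.125,.1085]]
def r(p,parts=False):
    a=proj(t['intrinsics'],t['T'],c2w(p,Pt))-ut;b=proj(s['intrinsics'],s['T'],c2w(p,Ps))-us
    return (a,b) if parts else np.r_[a.ravel(),b.ravel()]
o=least_squares(r,[.4,0,-.2],loss='soft_l1');p=o.x;print(p,np.degrees(p[2]));print(r(p,1))
np.save('pose.npy',p)
print('knob',c2w(p,[[-.085,-.125,.11],[-.085,-.025,.11],[.065,-.157,.122],[.065,-.057,.122]]))
for uv in [(670,185),(717,130)]:
    w=ray(t['intrinsics'],t['T'],np.array(uv)/5+[226,138],.13);c,sn=np.cos(p[2]),np.sin(p[2]);d=w[:2]-p[:2];print('wing cutter frame',c*d[0]+sn*d[1],-sn*d[0]+c*d[1])
E
```

```text
[ 0.56788773  0.00827701 -0.20911185] -11.981226484822878
(array([[-1.11742885, -1.27556446],
       [-2.00905955, -1.40599126],
       [-0.81936674, -0.40023123],
       [ 0.14676668, -0.59306965],
       [-0.37859084, -0.80017596]]), array([[ 0.11054806, -1.4456875 ],
       [ 0.08741418, -1.7544772 ],
       [-1.16306036, -1.58317574],
       [-2.72058713, -1.78236102],
       [-0.49587469, -0.83572797]]))
knob [[ 0.4587905  -0.09635469  0.11      ]
 [ 0.47954962  0.00146687  0.11      ]
 [ 0.59887994 -0.15879627  0.122     ]
 [ 0.61963905 -0.06097471  0.122     ]]
wing cutter frame 0.05717023868310798 -0.15693572377132306
wing cutter frame 0.09498639622246458 -0.1787263201753046
```

Request:
{"name": "servo_tool", "arguments": {"rows": [[0.0876, 0.038, 0.014, 0, 0, 0, 0], [0.0876, 0.038, 0.014, 0, 0, 0, 0], [0.0876, 0.038, 0.014, 0, 0, 0, 0], [0.0876, 0.038, 0.014, 0, 0, 0, 0], [0.0876, 0.038, 0.014, 0, 0, 0, 0], [0.0876, 0.038, 0.014, 0, 0, 0, 0], [0.0876, 0.038, 0.014, 0, 0, 0, 0], [0.0876, 0.038, 0.014, 0, 0, 0, 0]]}}

```text
t: 0.77
ee_pos: [0.4264, 0.4766, 0.2433]
tool_rot: [[0.973, -0.229, -0.0], [-0.229, -0.973, -0.0], [-0.0, 0.0, -1.0]]
wrist_force: [0.3, 1.0, -0.6]
finger_gap: 0.0878
grip_force: 0.0
```

Request:
{"name": "servo_tool", "arguments": {"rows": [[0.0876, 0.011, 0.037, 0, 0, 0, 0], [0.0876, 0.011, 0.037, 0, 0, 0, 0], [0.0876, 0.011, 0.037, 0, 0, 0, 0], [0.0876, 0.011, 0.037, 0, 0, 0, 0], [0.0876, 0.011, 0.037, 0, 0, 0, 0], [0.0876, 0.011, 0.037, 0, 0, 0, 0], [0.0876, 0.011, 0.037, 0, 0, 0, 0], [0.0876, 0.011, 0.037, 0, 0, 0, 0]]}}

```text
t: 1.43
ee_pos: [0.4423, 0.1678, 0.2434]
tool_rot: [[0.973, -0.229, -0.0], [-0.229, -0.973, -0.0], [-0.0, 0.0, -1.0]]
wrist_force: [0.7, 0.2, -0.1]
finger_gap: 0.0875
grip_force: 0.0
```

Request:
{"name": "servo_tool", "arguments": {"rows": [[0.0876, 0.011, 0.037, 0, 0, 0, 0], [0.0876, 0.011, 0.037, 0, 0, 0, 0], [0.0876, 0.011, 0.037, 0, 0, 0, 0], [0.0876, 0.011, 0.037, 0, 0, 0, 0], [0.0876, 0.011, 0.037, 0, 0, 0, 0], [0.0876, 0.011, 0.037, 0, 0, 0, 0], [0.0876, 0.011, 0.03, 0, 0, 0, -1.3], [0.0876, 0, 0, 0, 0, 0, 0]]}}

```text
t: 2.1
ee_pos: [0.4595, -0.0973, 0.2432]
tool_rot: [[0.978, -0.21, -0.001], [-0.21, -0.978, -0.001], [-0.001, 0.001, -1.0]]
wrist_force: [0.2, -0.3, 0.3]
finger_gap: 0.0873
grip_force: 0.0
```

```bash
cat >> h.py <<'E'
def togo(s,tgt,yaw):
    R=s['tool_rot'];d=R.T@(np.asarray(tgt)-s['ee_pos']);y=np.degrees(np.arctan2(R[1,0],R[0,0]))
    print('togo mm',(d*1e3).round(1),'az',round((y-yaw+180)%360-180,2),'t',round(s['t'],2),'F',np.round(s['wrist_force'],1),'gap',round(s['finger_gap'],4),s['grip_force'],'tcp',s['ee_pos'].round(4),'tilt',R[:,2].round(3))
E
python3 - <<'E'
from h import *
from station import env,cams
p=np.load('pose.npy')
s=env.sense();togo(s,c2w(p,[-.085,-.125,.18])[0],np.degrees(p[2]));print(s['qpos'])
f=cams.grab_frame('wrist');cv2.imwrite('pics/w1.png',f['img'][:,:,::-1]);np.savez('pics/w1.npz',**f)
P=[[-.085,-.125,.124],[.065,-.157,.137],[.1,-.21,.032],[-.11,-.21,.032],[-.085,-.025,.04]]
print(proj(f['intrinsics'],f['T'],c2w(p,P)).round(1))
E
```

```text
togo mm [-0.8 -0.9 63.2] az -0.16 t 2.1 F [ 0.2 -0.3  0.3] gap 0.0873 0.0 tcp [ 0.4595 -0.0973  0.2432] tilt [-0.001 -0.001 -1.   ]
[ 2.12349377e-01  1.49426446e-02 -4.22012578e-01  5.77500165e-04
 -1.13502401e+00  1.14638374e+00]
[[323.1 203.1]
 [374.9 -27.3]
 [422.1 -35.7]
 [406.2 199. ]
 [222.5 177.6]]
```

View pics/w1.png

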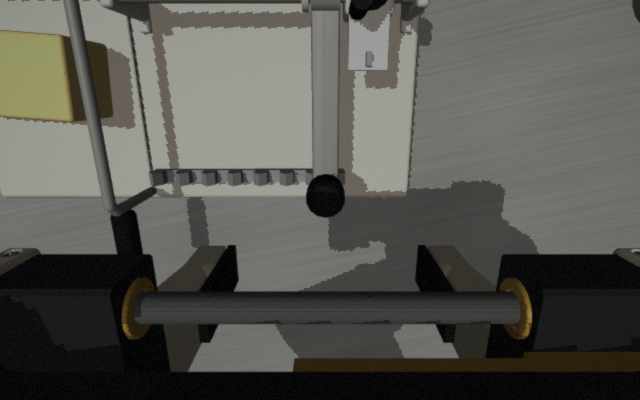

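```bash
python3 - <<'E'
from h import *
from station import env
p=np.load('pose.npy');f=np.load('pics/w1.npz');print(f['T'].round(3).tolist(),f['intrinsics'][0,0])
P=np.array([[-.085,-.125,.120],[.018,-.157,.105],[-.11,-.21,.032],[-.11,.16,.032]])
u=np.array([[325.5,196],[368.5,58],[409,193],[40,196]])
def r(p):
    e=proj(f['intrinsics'],f['T'],c2w(p,P))-u; e[3,0]=0; return e.ravel()
o=least_squares(r,p);print(o.x-p,o.x,r(o.x).reshape(-1,2).round(1));np.save('pose.npy',o.x);p=o.x
togo(env.sense(),c2w(p,[-.085,-.125,.108])[0],np.degrees(p[2]))
E
```

```text
[[-0.209, -0.933, -0.292, 0.539], [-0.978, 0.201, 0.06, -0.115], [0.002, 0.298, -0.955, 0.384], [0.0, 0.0, 0.0, 1.0]] 356.7226106724369
[ 0.00310951 -0.00243595  0.00042618] [ 0.57099724  0.00584107 -0.20868567] [[-0.1  1.1]
 [ 0.6 -3. ]
 [-0.8  2.6]
 [ 0.   0.7]]
togo mm [  3.2   2.5 135.1] az -0.28 t 2.15 F [0.  0.5 0.2] gap 0.0874 0.0 tcp [ 0.4594 -0.0957  0.2431] tilt [-0.001 -0.    -1.   ]
```

Request:
{"name": "servo_tool", "arguments": {"rows": [[0.0876, 0.001, 0.001, 0.034, 0, 0, -0.2], [0.0876, 0.001, 0.001, 0.034, 0, 0, 0], [0.0876, 0.001, 0.0005, 0.034, 0, 0, 0], [0.0876, 0, 0, 0.023, 0, 0, 0], [0.0876, 0, 0, 0.01, 0, 0, 0], [0.0876, 0, 0, 0, 0, 0, 0]]}}

```text
t: 2.65
ee_pos: [0.4603, -0.0957, 0.1059]
tool_rot: [[0.979, -0.204, -0.005], [-0.204, -0.979, -0.001], [-0.005, 0.002, -1.0]]
wrist_force: [-0.2, -0.3, 1.0]
finger_gap: 0.0877
grip_force: 0.0
```

Request:
{"name": "servo_tool", "arguments": {"rows": [[0.025, 0, 0, 0, 0, 0, 0], [0.025, 0, 0, 0, 0, 0, 0], [0.025, 0, 0, 0, 0, 0, 0], [0.025, 0, 0, 0, 0, 0, 0], [0.025, 0, 0, 0, 0, 0, 0], [0.025, 0, 0, 0, 0, 0, 0], [0.025, 0, 0, 0, 0, 0, 0], [0.025, 0, 0, 0, 0, 0, 0]]}}

```text
t: 3.32
ee_pos: [0.4624, -0.0962, 0.1087]
tool_rot: [[0.979, -0.204, 0.0], [-0.204, -0.979, 0.0], [0.0, -0.0, -1.0]]
wrist_force: [0.3, 0.1, 0.7]
finger_gap: 0.0398
grip_force: 0.0
```

Request:
{"name": "servo_tool", "arguments": {"rows": [[0.025, 0, 0, 0, 0, 0, 0], [0.025, 0, 0, 0, 0, 0, 0], [0.025, 0, 0, 0, 0, 0, 0], [0.025, 0, 0, 0, 0, 0, 0]]}}

```text
t: 3.65
ee_pos: [0.4623, -0.0962, 0.1086]
tool_rot: [[0.979, -0.204, -0.0], [-0.204, -0.979, 0.0], [-0.0, -0.0, -1.0]]
wrist_force: [-0.6, 0.3, 1.3]
finger_gap: 0.0299
grip_force: 30.0
```

Request:
{"name": "servo_tool", "arguments": {"rows": [[0.025, 0.0008, 0, -0.004, 0, -1.53, 0], [0.025, 0.0008, 0, -0.004, 0, -1.53, 0], [0.025, 0.0008, 0, -0.004, 0, -1.53, 0], [0.025, 0.0008, 0, -0.004, 0, -1.53, 0], [0.025, 0.0008, 0, -0.004, 0, -1.53, 0], [0.025, 0.0008, 0, -0.004, 0, -1.53, 0], [0.025, 0.0008, 0, -0.004, 0, -1.53, 0], [0.025, 0, 0, 0, 0, 0, 0]]}}

```text
t: 4.32
ee_pos: [0.4699, -0.0979, 0.1357]
tool_rot: [[0.961, -0.205, -0.185], [-0.201, -0.979, 0.038], [-0.189, 0.0, -0.982]]
wrist_force: [-2.6, 0.3, -1.7]
finger_gap: 0.0301
grip_force: 30.0
```

```bash
python3 - <<'E'
from h import *
from station import env,cams
s=env.sense();p=np.load('pose.npy');togo(s,s['ee_pos']+.1*np.array([-np.sin(p[2]),np.cos(p[2]),0]),np.degrees(p[2]));print(s['torque'])
f=cams.grab_frame('wrist');cv2.imwrite('pics/w2.png',f['img'][:,:,::-1]);np.savez('pics/w2.npz',**f)
E
```

```text
togo mm [   0.3 -100.    -0.1] az 0.15 t 4.32 F [-2.6  0.3 -1.7] gap 0.0301 29.999573447566945 tcp [ 0.4699 -0.0979  0.1357] tilt [-0.185  0.038 -0.982]
[ 0.14301258 -0.12493074 -0.01108551]
```

View pics/w2.png

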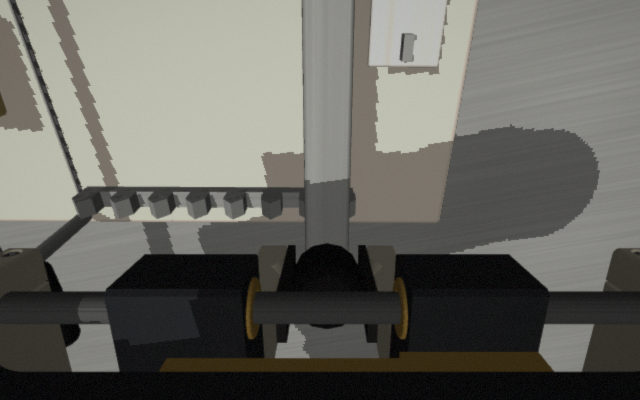

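Request:
{"name": "servo_tool", "arguments": {"rows": [[0.025, 0, -0.008, 0, 0, 0, 0], [0.025, 0, -0.015, 0, 0, 0, 0], [0.025, 0, -0.015, 0, 0, 0, 0], [0.025, 0, -0.015, 0, 0, 0, 0], [0.025, 0, -0.015, 0, 0, 0, 0], [0.025, 0, -0.015, 0, 0, 0, 0], [0.025, 0, -0.01, 0, 0, 0, 0], [0.025, 0, -0.007, 0, 0, 0, 0]]}}

```text
t: 5.03
ee_pos: [0.4912, 0.0012, 0.136]
tool_rot: [[0.962, -0.203, -0.18], [-0.2, -0.979, 0.038], [-0.184, -0.0, -0.983]]
wrist_force: [3.9, -1.9, -4.2]
finger_gap: 0.0302
grip_force: 30.0
```

Request:
{"name": "servo_tool", "arguments": {"rows": [[0.025, 0, 0, 0, 0, 0, 0], [0.025, 0, 0, 0, 0, 0, 0]]}}

```text
t: 5.2
ee_pos: [0.491, 0.0004, 0.136]
tool_rot: [[0.962, -0.203, -0.18], [-0.2, -0.979, 0.038], [-0.184, -0.0, -0.983]]
wrist_force: [3.7, -0.4, -3.2]
finger_gap: 0.0299
grip_force: 30.0
```

```bash
python3 - <<'E'
from h import *
from station import env,cams
s=env.sense();p=np.load('pose.npy');togo(s,np.array([0.4699,-0.0979,0.1357])+.1*np.array([-np.sin(p[2]),np.cos(p[2]),0]),np.degrees(p[2]))
f=cams.grab_frame('wrist');cv2.imwrite('pics/w3.png',f['img'][:,:,::-1]);np.savez('pics/w3.npz',**f)
E
```

```text
togo mm [-0.2  0.5  0.3] az 0.23 t 5.2 F [ 3.7 -0.4 -3.2] gap 0.0299 29.99960758636007 tcp [4.91e-01 4.00e-04 1.36e-01] tilt [-0.18   0.038 -0.983]
```

View pics/w3.png

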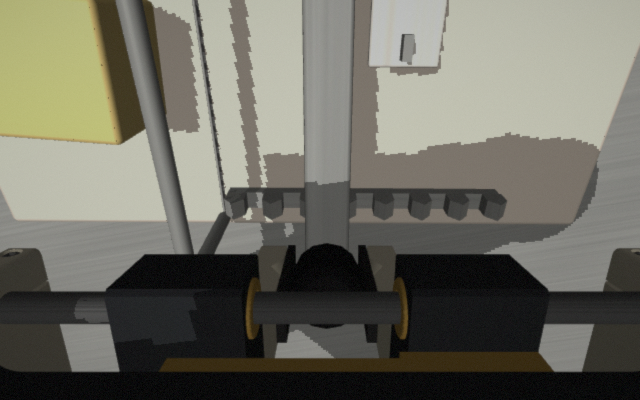

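Request:
{"name": "servo_tool", "arguments": {"rows": [[0.025, -0.0008, 0, 0.004, 0, 1.53, 0], [0.025, -0.0008, 0, 0.004, 0, 1.53, 0], [0.025, -0.0008, 0, 0.004, 0, 1.53, 0], [0.025, -0.0008, 0, 0.004, 0, 1.53, 0], [0.025, -0.0008, 0, 0.004, 0, 1.53, 0], [0.025, -0.0008, 0, 0.004, 0, 1.53, 0], [0.025, -0.0008, 0, 0.0035, 0, 1.53, 0], [0.025, 0, 0, 0, 0, 0, 0]]}}

```text
t: 5.92
ee_pos: [0.4833, 0.0014, 0.1098]
tool_rot: [[0.979, -0.204, 0.006], [-0.204, -0.979, 0.0], [0.005, -0.001, -1.0]]
wrist_force: [8.1, -2.8, -3.4]
finger_gap: 0.0296
grip_force: 30.0
```

Request:
{"name": "servo_tool", "arguments": {"rows": [[0.055, 0, 0, 0, 0, 0, 0], [0.055, 0, 0, 0, 0, 0, 0], [0.055, 0, 0, 0, 0, 0, 0], [0.055, 0, 0, 0, 0, 0, 0], [0.055, 0, 0, 0, 0, 0, 0], [0.055, 0, 0, -0.02, 0, 0, 0], [0.055, 0, 0, -0.04, 0, 0, 0], [0.055, 0, 0, -0.04, 0, 0, 0]]}}

```text
t: 6.58
ee_pos: [0.4807, 0.0012, 0.2093]
tool_rot: [[0.979, -0.204, -0.004], [-0.204, -0.979, -0.002], [-0.004, 0.002, -1.0]]
wrist_force: [1.5, -0.3, 0.1]
finger_gap: 0.0549
grip_force: 0.0
```

Request:
{"name": "servo_tool", "arguments": {"rows": [[0.055, 0.025, 0.015, -0.01, 0, 0, 6], [0.055, 0.025, 0.01, 0, 0, 0, 6], [0.055, 0, 0, 0, 0, 0, 0]]}}

```text
t: 6.83
ee_pos: [0.5272, -0.0366, 0.2205]
tool_rot: [[0.912, -0.41, 0.003], [-0.41, -0.912, -0.0], [0.003, -0.001, -1.0]]
wrist_force: [0.1, -0.1, 1.0]
finger_gap: 0.055
grip_force: 0.0
```

```bash
python3 - <<'E'
from h import *
from station import env,cams
s=env.sense();p=np.load('pose.npy');togo(s,c2w(p,[.065,-.057,.18])[0],np.degrees(p[2])-30);print(s['qpos'])
f=cams.grab_frame('wrist');cv2.imwrite('pics/w4.png',f['img'][:,:,::-1]);np.savez('pics/w4.npz',**f)
P=[[.065,-.057,.137],[.018,-.057,.105],[-.085,-.025,.124]]
print(proj(f['intrinsics'],f['T'],c2w(p,P)).round(1))
E
```

```text
togo mm [ 98.  -14.7  40.8] az 17.77 t 6.83 F [ 0.1 -0.1  1. ] gap 0.055 0.0 tcp [ 0.5272 -0.0366  0.2205] tilt [ 0.003 -0.    -1.   ]
[ 3.02702401e-01  1.33133535e-01 -3.45975451e-01  1.00331516e-03
 -1.08894368e+00  8.45545020e-01]
[[299.4  61.4]
 [318.  134.3]
 [305.7 282.4]]
```

View pics/w4.png

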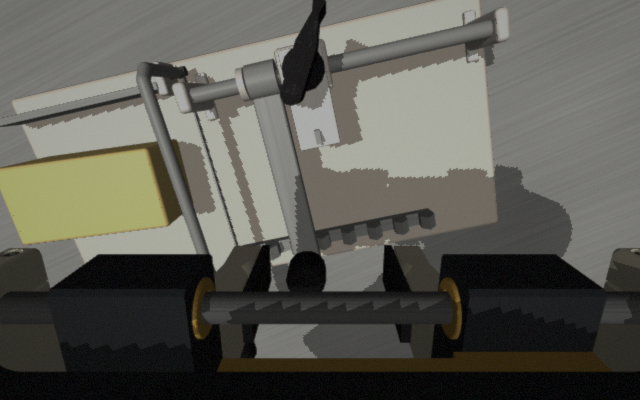

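```bash
python3 - <<'E'
from h import *
p=np.load('pose.npy');f=np.load('pics/w4.npz');K,T=f['intrinsics'],f['T']
c,s=np.cos(p[2]),np.sin(p[2]);q=lambda w:np.array([c*(w-p[:2])[0]+s*(w-p[:2])[1],-s*(w-p[:2])[0]+c*(w-p[:2])[1]])
g=f['img'].max(2)[0:110,270:345];m=(g<45).astype(np.uint8)
n,l,st,ce=cv2.connectedComponentsWithStats(m);i=1+st[1:,4].argmax();ys,xs=np.nonzero(l==i);xs=xs+270
print(st[i]);[print(y,xs[ys==y].min(),xs[ys==y].max()) for y in range(0,110,8) if (ys==y).any()]
for uv in [(320,2),(290,95),(319,138)]:
  for z in (.137,.12,.105): print(uv,z,q(ray(K,T,uv,z)[:2]).round(4))
E
```

```text
[   9    0   47  105 2653]
0 313 324
8 313 325
16 309 323
24 305 319
32 301 318
40 296 318
48 294 317
56 286 320
64 283 323
72 283 323
80 284 321
88 279 313
96 281 303
104 289 291
(320, 2) 0.137 [ 0.0928 -0.0756]
(320, 2) 0.12 [ 0.0964 -0.0761]
(320, 2) 0.105 [ 0.0996 -0.0765]
(290, 95) 0.137 [ 0.0478 -0.0471]
(290, 95) 0.12 [ 0.048  -0.0454]
(290, 95) 0.105 [ 0.0482 -0.044 ]
(319, 138) 0.137 [ 0.019  -0.0586]
(319, 138) 0.12 [ 0.017  -0.0578]
(319, 138) 0.105 [ 0.0153 -0.0571]
```

```bash
python3 - <<'E'
from h import *
from station import env
s=env.sense();p=np.load('pose.npy');togo(s,c2w(p,[.062,-.0565,.122])[0],np.degrees(p[2])-32.4)
E
```

```text
togo mm [ 97.1 -14.6  97.3] az 20.39 t 6.88 F [-1.  -0.9 -0.1] gap 0.055 0.0 tcp [ 0.5253 -0.0361  0.2193] tilt [ 0.  0. -1.]
```

Request:
{"name": "servo_tool", "arguments": {"rows": [[0.055, 0.032, -0.005, 0, 0, 0, 0], [0.055, 0.032, -0.005, 0, 0, 0, 0], [0.055, 0.033, -0.005, 0, 0, 0, 0], [0.055, 0, 0, 0.01, 0, 0, 6.8], [0.055, 0, 0, 0.01, 0, 0, 6.8], [0.055, 0, 0, 0.01, 0, 0, 6.8], [0.055, 0, 0, 0, 0, 0, 0], [0.055, 0, 0, 0, 0, 0, 0]]}}

```text
t: 7.55
ee_pos: [0.6182, -0.0604, 0.1885]
tool_rot: [[0.72, -0.694, -0.002], [-0.694, -0.72, -0.0], [-0.001, 0.002, -1.0]]
wrist_force: [0.6, 0.1, -0.2]
finger_gap: 0.0553
grip_force: 0.0
```

```bash
python3 - <<'E'
from h import *
from station import env,cams
s=env.sense();p=np.load('pose.npy');togo(s,c2w(p,[.062,-.0565,.122])[0],np.degrees(p[2])-32.4)
f=cams.grab_frame('wrist');cv2.imwrite('pics/w5.png',f['img'][:,:,::-1]);np.savez('pics/w5.npz',**f)
K,T=f['intrinsics'],f['T']
print(proj(K,T,c2w(p,[[.062,-.0565,.137]])),proj(K,T,[s['ee_pos']]))
E
```

```text
togo mm [ 2.6  0.  66.5] az 0.43 t 7.55 F [ 0.6  0.1 -0.2] gap 0.0553 0.0 tcp [ 0.6182 -0.0604  0.1885] tilt [-0.002 -0.    -1.   ]
[[324.98623123 233.69930443]] [[324.64650497 283.55237059]]
```

View pics/w5.png

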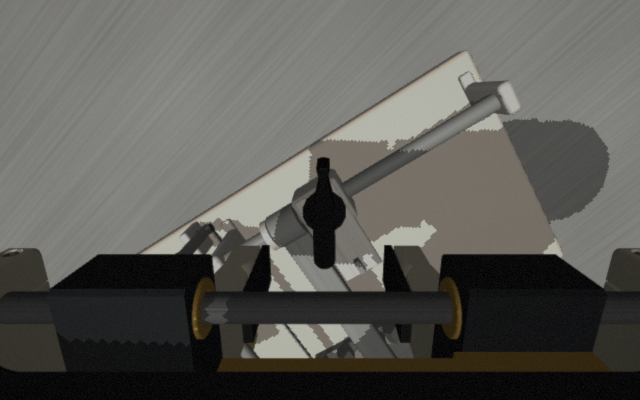

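```bash
python3 - <<'E'
from h import *
from station import env
p=np.load('pose.npy');f=np.load('pics/w5.npz');K,T=f['intrinsics'],f['T'];s=env.sense();R=s['tool_rot']
for uv in [(322.5,158),(325,267)]:
  for z in (.137,.103): print(uv,z,(R.T@(ray(K,T,uv,z)-s['ee_pos'])*1e3).round(1))
E
```

```text
(322.5, 158) 0.137 [46.5 -0.8 52.4]
(322.5, 158) 0.103 [40.3 -1.1 86.4]
(325, 267) 0.137 [-19.2   0.5  52.4]
(325, 267) 0.103 [-37.1   0.5  86.4]
```

Request:
{"name": "servo_tool", "arguments": {"rows": [[0.055, 0.0045, 0, 0.02, 0, 0, -0.6], [0.055, 0, 0, 0.025, 0, 0, 0], [0.055, 0, 0, 0.0205, 0, 0, 0], [0.055, 0, 0, 0, 0, 0, 0], [0.005, 0, 0, 0, 0, 0, 0], [0.005, 0, 0, 0, 0, 0, 0], [0.005, 0, 0, 0, 0, 0, 0], [0.005, 0, 0, 0, 0, 0, 0]]}}

```text
t: 8.27
ee_pos: [0.6232, -0.0635, 0.1256]
tool_rot: [[0.725, -0.689, 0.003], [-0.689, -0.725, 0.0], [0.002, -0.002, -1.0]]
wrist_force: [-0.8, -0.2, -0.7]
finger_gap: 0.034
grip_force: 0.0
```

Request:
{"name": "servo_tool", "arguments": {"rows": [[0.005, 0, 0, 0, 0, 0, 0], [0.005, 0, 0, 0, 0, 0, 0], [0.005, 0, 0, 0, 0, 0, 0], [0.005, 0, 0, 0, 0, 0, 0], [0.005, 0, 0, 0, 0, 0, 0], [0.005, 0, 0, 0, 0, 0, 0]]}}

```text
t: 8.77
ee_pos: [0.6228, -0.0637, 0.1243]
tool_rot: [[0.725, -0.689, 0.001], [-0.689, -0.725, -0.0], [0.001, -0.001, -1.0]]
wrist_force: [1.4, -0.0, 3.0]
finger_gap: 0.0127
grip_force: 30.0
```

```bash
python3 - <<'E'
from h import *
from station import env
s=env.sense();p=np.load('pose.npy');togo(s,c2w(p,[.062,-.0565,.122])[0],np.degrees(p[2])-180);print(s['torque'],s['qpos'])
E
```

```text
togo mm [-3.1  1.   2.3] az 148.39 t 8.77 F [ 1.4 -0.   3. ] gap 0.0127 29.992997867775557 tcp [ 0.6228 -0.0637  0.1243] tilt [ 0.001 -0.    -1.   ]
[-0.04095538 -0.54080044 -0.01240018] [ 2.09664827e-01  3.75961258e-01 -2.54067583e-01  4.41016759e-04
 -9.39596493e-01  6.00522710e-01]
```

Request:
{"name": "servo_tool", "arguments": {"rows": [[0.005, 0, 0, 0, 0, 0, 3], [0.005, 0, 0, 0, 0, 0, 5], [0.005, 0, 0, 0, 0, 0, 5], [0.005, 0, 0, 0, 0, 0, 5], [0.005, 0, 0, 0, 0, 0, 5], [0.005, 0, 0, 0, 0, 0, 0]]}}

```text
t: 9.27
ee_pos: [0.622, -0.0641, 0.1242]
tool_rot: [[0.393, -0.92, -0.0], [-0.92, -0.393, -0.001], [0.0, 0.001, -1.0]]
wrist_force: [-0.4, -1.8, 5.6]
finger_gap: 0.0133
grip_force: 30.0
```

```bash
python3 - <<'E'
from h import *
from station import env
s=env.sense();p=np.load('pose.npy');togo(s,c2w(p,[.062,-.0565,.122])[0],np.degrees(p[2])-180);print(s['torque'],s['qpos'])
E
```

```text
togo mm [-2.5  1.2  2.2] az 125.07 t 9.27 F [-0.4 -1.8  5.6] gap 0.0133 29.998030649367138 tcp [ 0.622  -0.0641  0.1242] tilt [-0.    -0.001 -1.   ]
[-0.44332031  0.40579388 -0.07417383] [ 2.09385373e-01  3.75667620e-01 -2.54723880e-01  5.73238182e-04
 -9.40924257e-01  1.93752721e-01]
```

Request:
{"name": "servo_tool", "arguments": {"rows": [[0.005, 0, 0, 0, 0, 0, 5], [0.005, 0, 0, 0, 0, 0, 6], [0.005, 0, 0, 0, 0, 0, 6], [0.005, 0, 0, 0, 0, 0, 6], [0.005, 0, 0, 0, 0, 0, 6], [0.005, 0, 0, 0, 0, 0, 6], [0.005, 0, 0, 0, 0, 0, 6], [0.005, 0, 0, 0, 0, 0, 4]]}}

```text
t: 9.93
ee_pos: [0.62, -0.064, 0.1242]
tool_rot: [[-0.372, -0.928, -0.004], [-0.928, 0.372, -0.0], [0.002, 0.003, -1.0]]
wrist_force: [-10.0, 1.0, 11.7]
finger_gap: 0.0131
grip_force: 30.0
```

Request:
{"name": "servo_tool", "arguments": {"rows": [[0.005, 0, 0, 0, 0, 0, 5], [0.005, 0, 0, 0, 0, 0, 6], [0.005, 0, 0, 0, 0, 0, 6], [0.005, 0, 0, 0, 0, 0, 6], [0.005, 0, 0, 0, 0, 0, 6], [0.005, 0, 0, 0, 0, 0, 6], [0.005, 0, 0, 0, 0, 0, 5], [0.005, 0, 0, 0, 0, 0, 0]]}}

```text
t: 10.6
ee_pos: [0.6185, -0.0635, 0.1241]
tool_rot: [[-0.882, -0.472, -0.006], [-0.472, 0.882, 0.0], [0.006, 0.003, -1.0]]
wrist_force: [-14.8, 5.4, 15.4]
finger_gap: 0.0131
grip_force: 30.0
```

```bash
python3 - <<'E'
from h import *
from station import env
s=env.sense();p=np.load('pose.npy');togo(s,c2w(p,[.062,-.0565,.122])[0],np.degrees(p[2])-180);print(s['torque'],s['qpos'])
E
```

```text
togo mm [-1.8  0.4  2.1] az 40.1 t 10.6 F [-14.8   5.4  15.4] gap 0.0131 30.003963217895944 tcp [ 0.6185 -0.0635  0.1241] tilt [-0.006  0.    -1.   ]
[ 1.91899422  5.05532369 -0.03269164] [ 0.21041761  0.37386762 -0.25686516 -0.00187868 -0.94635064 -1.28889772]
```

Request:
{"name": "servo_tool", "arguments": {"rows": [[0.035, 0, 0, 0, 0, 0, 0], [0.035, 0, 0, 0, 0, 0, 0], [0.035, 0, 0, 0, 0, 0, 0], [0.035, 0, 0, 0, 0, 0, 0], [0.035, 0, 0, 0, 0, 0, 0]]}}

```text
t: 11.02
ee_pos: [0.6223, -0.0637, 0.1235]
tool_rot: [[-0.879, -0.476, -0.0], [-0.476, 0.879, -0.0], [0.0, 0.0, -1.0]]
wrist_force: [1.2, 0.1, -0.6]
finger_gap: 0.0343
grip_force: 0.0
```

```bash
python3 - <<'E'
from h import *
from station import env,cams
s=env.sense();p=np.load('pose.npy');togo(s,c2w(p,[.062,-.0565,.122])[0],np.degrees(p[2])-180);print(s['torque'])
f=cams.grab_frame('wrist');cv2.imwrite('pics/w6.png',f['img'][:,:,::-1]);np.savez('pics/w6.npz',**f)
f=cams.grab_frame('top');cv2.imwrite('pics/t6.png',f['img'][:,:,::-1])
E
```

```text
togo mm [1.4 2.4 1.5] az 40.39 t 11.02 F [ 1.2  0.1 -0.6] gap 0.0343 0.0 tcp [ 0.6223 -0.0637  0.1235] tilt [-0. -0. -1.]
[ 0.03173541 -0.11196141  0.00158245]
```

View pics/w6.png

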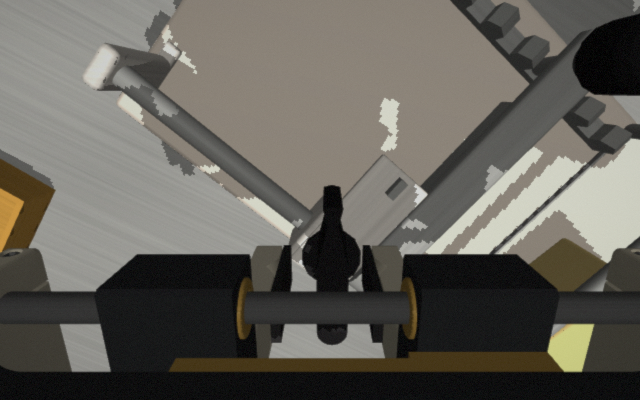

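Request:
{"name": "servo_tool", "arguments": {"rows": [[0.035, 0.0025, 0.002, 0, 0, 0, 0], [0.005, 0, 0, 0, 0, 0, 0], [0.005, 0, 0, 0, 0, 0, 0], [0.005, 0, 0, 0, 0, 0, 0], [0.005, 0, 0, 0, 0, 0, 0], [0.005, 0, 0, 0, 0, 0, 0], [0.005, 0, 0, 0, 0, 0, 0], [0.005, 0, 0, 0, 0, 0, 0]]}}

```text
t: 11.78
ee_pos: [0.6191, -0.063, 0.1238]
tool_rot: [[-0.88, -0.476, 0.0], [-0.476, 0.88, 0.0], [-0.0, 0.0, -1.0]]
wrist_force: [-0.6, 0.2, 1.1]
finger_gap: 0.0128
grip_force: 30.0
```

Request:
{"name": "servo_tool", "arguments": {"rows": [[0.005, 0, 0, 0, 0, 0, 5], [0.005, 0, 0, 0, 0, 0, 6], [0.005, 0, 0, 0, 0, 0, 6], [0.005, 0, 0, 0, 0, 0, 6], [0.005, 0, 0, 0, 0, 0, 6], [0.005, 0, 0, 0, 0, 0, 6], [0.005, 0, 0, 0, 0, 0, 3], [0.005, 0, 0, 0, 0, 0, 0]]}}

```text
t: 12.45
ee_pos: [0.6188, -0.0623, 0.1238]
tool_rot: [[-0.985, 0.17, -0.0], [0.17, 0.985, 0.001], [0.0, 0.001, -1.0]]
wrist_force: [-1.8, 4.0, 1.4]
finger_gap: 0.0131
grip_force: 30.0
```

```bash
python3 - <<'E'
from h import *
from station import env
s=env.sense();p=np.load('pose.npy');togo(s,c2w(p,[.062,-.0565,.122])[0],np.degrees(p[2])-180);print(s['torque'],s['qpos'])
E
```

```text
togo mm [-1.1  0.2  1.8] az 2.18 t 12.45 F [-1.8  4.   1.4] gap 0.0131 29.997839033603668 tcp [ 0.6188 -0.0623  0.1238] tilt [-0.     0.001 -1.   ]
[ 1.76138199  0.71842594 -0.04814139] [ 2.12599708e-01  3.71301907e-01 -2.62068859e-01 -1.26638876e-03
 -9.37532437e-01 -1.95335281e+00]
```

Request:
{"name": "servo_tool", "arguments": {"rows": [[0.005, 0, 0, 0, 0, 0, 2.2], [0.005, 0, 0, 0, 0, 0, 0], [0.005, 0, 0, 0, 0, 0, 0]]}}

```text
t: 12.7
ee_pos: [0.6189, -0.0622, 0.1238]
tool_rot: [[-0.979, 0.204, -0.0], [0.204, 0.979, 0.001], [0.0, 0.001, -1.0]]
wrist_force: [-2.1, 4.6, 2.6]
finger_gap: 0.0127
grip_force: 30.0
```

Request:
{"name": "servo_tool", "arguments": {"rows": [[0.045, 0, 0, 0, 0, 0, 0], [0.045, 0, 0, 0, 0, 0, 0], [0.045, 0, 0, 0, 0, 0, 0], [0.045, 0, 0, 0, 0, 0, 0], [0.045, 0, 0, -0.02, 0, 0, 0], [0.045, 0, 0, -0.04, 0, 0, 0], [0.045, -0.03, 0, -0.02, 0, 0, 0], [0.045, 0, 0, 0, 0, 0, 0]]}}

```text
t: 13.37
ee_pos: [0.6542, -0.0701, 0.2099]
tool_rot: [[-0.979, 0.203, 0.01], [0.203, 0.979, -0.001], [-0.01, 0.001, -1.0]]
wrist_force: [1.8, -0.0, 1.6]
finger_gap: 0.0448
grip_force: 0.0
```

```bash
python3 - <<'E'
from h import *
from station import env,cams
s=env.sense();p=np.load('pose.npy');togo(s,c2w(p,[.062,-.0565,.122])[0],np.degrees(p[2])-180)
f=cams.grab_frame('wrist');cv2.imwrite('pics/w7.png',f['img'][:,:,::-1]);np.savez('pics/w7.npz',**f)
K,T=f['intrinsics'],f['T'];P=[[.062,-.0565,.137],[.024,-.0565,.137],[.015,-.0565,.105],[-.085,-.025,.124]]
u=proj(K,T,c2w(p,P));print(u.round(1))
g=f['img'].max(2)
x0=int(u[1,0]);y0=int(min(u[:3,1]))-30;y1=int(max(u[:3,1]))+60
for y in range(max(y0,0),min(y1,400),5):print(y,' '.join('%3d'%v for v in g[y,x0-48:x0+48:3]))
E
```

```text
togo mm [36.1  0.6 87.5] az 0.25 t 13.37 F [ 1.8 -0.   1.6] gap 0.0448 0.0 tcp [ 0.6542 -0.0701  0.2099] tilt [ 0.01  -0.001 -1.   ]
[[ 329.7  166.4]
 [ 330.2  101.4]
 [ 329.8   85.2]
 [ 392.8 -118.6]]
55 120 133 178 120 122 118 121 175 178 183 184 183 183 184 183 183 184 183 121 120 119 120 120 118 119 112 102 143 144 144 144 143
60 185 184 184 184 184 183 176 183 182 184 184 177 183 184 185 184 184 176 119 118 120 120 119 120 122 112 105 143 145 144 145 142
65 185 174 120 122 119 119 121 121 122 120 118 120 120 122 184 185 185 175 120 120 121 120 118 121 122 112 108 145 146 142 146 143
70 186 172 121 119 120 120 120 119 120 121 121 121 119 122 185 184 186 185 121 121 121 119 121 120 122 109 115 143 143 146 147 143
75 184 182 120 121 121 122 120 119 113 155 155 145 143 145 157 156 155 140 129 130 131 131 130 121 122  94 121 145 145 145 148 144
80 184 137 122 121 123 121 122 120 124 186 186 186 186 187 130 144 148 184 185 185 185 187 187 114 119  96 125 147 145 147 147 144
85 127 120 121 120 121 120 119 121 126 186 187 185 183 172 123 146 148 184 185 186 186 186 186 128 121  81 129 1
[... 3012 characters left out ...]
 138 141 138 135 137 132 136 136 135 133
205 134 134 132 131 136 135 136 134 133 131 136 135 138 137 105  45  62 127 136 135 134 133 135 134 136 135 137 137 136 134 134 135
210 131 131 133 137 137 138 139 139 138 137 137 134 137 134 136 135 135 136 136 138 139 136 135 135 135 134 135 138 138 139 137 136
215 139 137 136 136 136 138 136 135 134 137 138 138 136 137 136 139 135 134 137 138 139 138 137 135 134 135 137 138 136 137 138 135
220 134 138 135 136 135 136 137 136 132 136 137 139 138 139 135 137 136 137 137 138 137 138 138 137 136 137 135 133 136 136 140 139
225 137 135 134 137 137 137 137 137 138 136 136 137 137 138 138 138 138 135 135 133 134 135 140 138 139 139 139 137 138 134 136 136
```

```bash
python3 - <<'E'
from h import *
from station import env,cams
p=np.load('pose.npy');f=np.load('pics/w7.npz');K,T=f['intrinsics'],f['T'];g=f['img'].max(2).astype(float)
def mid(y,a=290,b=375,th=60):
    x=np.nonzero(g[y,a:b]<th)[0]+a;return x.min()/2+x.max()/2
c,s=np.cos(p[2]),np.sin(p[2])
def q(uv,z):
    w=ray(K,T,uv,z)[:2]-p[:2];return np.array([c*w[0]+s*w[1],-s*w[0]+c*w[1]])*1e3
for y in (118,122,126,130,185,190,195,200):print(y,mid(y),q((mid(y),y),.137).round(1))
for y in (82,86,90):
    r=g[y,310:345];x=np.nonzero(r<165)[0]+310;print('rib',y,x.min(),x.max(),q((x.mean(),y),.105).round(1))
f=cams.grab_frame('scene');K,T=f['intrinsics'],f['T'];s0=np.load('pics/scene0.npz')['img']
def blob(img,y):
    u=proj(K,T,c2w(p,[[-.085,y,.1085]]))[0];x,v=u.round().astype(int);w=img.max(2)[v-12:v+13,x-12:x+13]
    ys,xs=np.nonzero(w<60);return u.round(1),(xs.mean()+x-12).round(1),(ys.mean()+v-12).round(1),len(xs)
print(blob(s0,-.125),blob(f['img'],-.025),f['T'][2,3])
E
```

```text
118 340.5 [ 33.3 -50.4]
122 340.0 [ 35.6 -50.7]
126 327.5 [ 37.9 -58. ]
130 338.5 [ 40.2 -51.5]
185 328.0 [ 73.7 -57.4]
190 327.5 [ 76.9 -57.7]
195 327.5 [ 80.1 -57.7]
200 327.5 [ 83.4 -57.7]
rib 82 324 331 [ 13. -58.]
rib 86 322 331 [ 15.5 -58.7]
rib 90 323 331 [ 18.  -58.3]
(array([282. , 164.2]), np.float64(283.1), np.float64(163.9), 103) (array([317.5, 171.2]), np.float64(316.3), np.float64(169.8), 396) 1.0695472592581776
```

Request:
{"name": "servo_tool", "arguments": {"rows": [[0.045, 0, 0, -0.03, 0, 0, 0], [0.045, -0.03, -0.02, -0.02, 0, 0, 0], [0.045, 0, -0.04, 0, 0, 0, 0], [0.045, 0, -0.04, 0, 0, 0, 0], [0.045, 0, -0.04, 0, 0, 0, 0], [0.045, 0, -0.04, 0, 0, 0, 0], [0.045, 0, -0.04, 0, 0, 0, 0], [0.045, 0, 0, 0, 0, 0, 0]]}}

```text
t: 14.13
ee_pos: [0.6299, -0.2965, 0.252]
tool_rot: [[-0.978, 0.209, -0.003], [0.209, 0.978, -0.0], [0.003, -0.001, -1.0]]
wrist_force: [0.4, 1.2, -0.6]
finger_gap: 0.0446
grip_force: 0.0
```

```bash
python3 - <<'E'
from h import *
from station import env,cams
p=np.load('pose.npy');s0=np.load('pics/scene0.npz')['img'];f=cams.grab_frame('scene');K,T=f['intrinsics'],f['T'];cv2.imwrite('pics/s8.png',f['img'][:,:,::-1])
print(env.sense()['ee_pos'])
for img,y in((s0,-.125),(f['img'],-.025)):
    u=proj(K,T,c2w(p,[[-.085,y,.1085],[-.0785,y,.1325]]));x,v=u[0].round().astype(int);w=img.max(2)[v-16:v+14,x-14:x+15]
    n,l,st,ce=cv2.connectedComponentsWithStats((w<70).astype(np.uint8));i=1+st[1:,4].argmax();print('down/lifted pred',u.round(1),'seen',(ce[i]+[x-14,v-16]).round(1),st[i])
E
```

```text
[ 0.63064175 -0.29411135  0.25194411]
down/lifted pred [[282.  164.2]
 [281.  159.2]] seen [283.2 163.9] [ 11  10   9  13 107]
down/lifted pred [[317.5 171.2]
 [317.1 166.4]] seen [318.4 170.9] [ 10  10  10  13 108]
```

Knob sits at its "down" position in the third notch, with the same offset as at the start. Handing in.

```bash
python3 -c "
from station import env
print(env.job_done())"
```

```text
the job is handed in; nothing more can be done
None
```

The stop is down in the third notch (75 mm). The wing knob is turned clockwise until its nose points at the rib, within about 1° in the last wrist image. The arm was clear of everything, and I handed in at about 14 s; the hand-in returned no verdict.

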